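# Snap the lid onto a sample canister with the press tool

## Robot

A 6-joint arm with a two-finger parallel gripper is mounted at the origin on the work surface. World frame = base frame: x ahead of the robot, y to its left, z up, the work surface at z = 0. Lengths are in m, angles in rad, forces in N, time in s.
With the tool pointing down it reaches from about 0.325 to 0.75 m from the base axis. Payload 7.6 kg.
Tool frame: the origin (TCP) lies at the very end of the fingers, on their centre line; the grasp point (between the pads) lies 19 mm behind it; y points along the fingers, z is the direction in which the jaws open and shut, and the axes are right-handed (so a half turn about y gives the same grasp; the last joint's range is limited). The gripper opens to 85 mm and grips with 20 to 120 N. Pads are 22 mm wide; open, the fingers measure 114 mm over their backs; the gripper's body (76 mm by 85 mm) begins 54 mm behind the grasp point. The pads swing forward as they close: fully open they stand 13 mm farther back than shut.
Start: joints at [-1.383, 0.052, 1.401, -0, 1.689, -0.07], TCP at [0.134, -0.508, 0.231] pointing down, gripper open.
Joint ranges: [-2.9, 2.9], [-0.91, 2.17], [0.12, 2.37], [-1.06, 4.2], [0.26, 2.73], [-2.93, 2.93]. Speed limits (rad/s): [2.57, 2.57, 3.01, 3.14, 3.14, 3.14].

## Interface

Orientations are given as a rotation vector (axis times angle).
In Python, from bench import readout, viewer, env gives the robot as it stands. The module is installed in compiled form; this text tells all that it offers.
- The arm moves only by the tool step_arm, never from a script. Its argument "rows" is text: rows parted by semicolons, each of 7 numbers parted by spaces: the opening, from 0 (shut) to 1 (fully open), then the shift along the tool's x, y, z in mm, then the turn, a rotation vector about the tool's x, y, z in degrees. A call has exactly 5 rows; each row shifts and turns the pose as measured when the row begins, along the tool's axes as they then stand; what a row does not reach is not made up. A row lasts 1/10 s, in which the tool goes at most 50 mm and 8.59 degrees, less where a joint would pass 70% of its speed; a pose out of reach is approached as far as the arm can. A call is refused whole if a number of a shift passes 50 or a number of a turn 8.59, either way. A call with a gripper value outside its range is refused whole. The fingers move at their own pace and stop on an object; "squeeze" is the grip in N (left out, the last holds). Time passes only in rows, so rows that do not move let the fingers close, or fill a call up. It gives the time, the measured TCP pose, the force and the opening at its end, in the units of the state.
- readout.read_state(): the state, without advancing time (a new reading comes with each control period).
- viewer.get_image(name): name is "scene" or "top" or "wrist"; returns the picture (420x560x3 uint8, red, green, blue); there is no depth.
- viewer.camera_model(name): a dict with "fovy" (degrees; the focal length in pixels is half the picture's height over the tangent of half this angle, whatever the lens; pixels are square), "cx", "cy" (the principal point, pixels), "k1" (the pictures are not rectified: a ray, as slopes to the right and down, at radius r is drawn at 1 + k1 r^2 times it, then the intrinsics apply), "cam_to_world" (4x4, takes a point from camera to world coordinates). Camera axes: x right, y down, z forward; pixel columns grow to the right and rows downward; lengths in m; the calibration is good to about 2 mm. A picture is of the moment at which its call begins: read the wrist's pose just before it. camera_model takes no time and is no camera call; for the wrist camera it gives the pose at the moment of the call.
- env.finish_job(): hands the job in, once; it reports no verdict.
Trained networks look in the newest picture that a camera, given by its name, has taken for a name from the list of things; names that differ only in an ending like _2 or _b are one class to them, and where a whole thing is asked for, a point or a joint stands for the part that bears it (a point fixed in the world has none). Each returns a list of dicts, best first, with "p" (0 to 1); they miss things now and then, are a little off and sometimes report something else, mostly with a low value. They report only what shows in the picture. A call takes as long as a camera call.
- viewer.search_frame(name, camera): "centre" ([x, y, z] in m, in the coordinates of the camera as it stood for that picture, good to about 4 mm: the middle of the surface that is visible of it).
The state is a dict: "time_s": time; "joint_pos": joint angles; "qd": joint speeds; "joint_efforts": joint torques, N m; "ee_pos": TCP position; "tool_rot": TCP orientation; "wrist_force": force on the tool from outside, world axes, zero at the start; "torque": the same for the moment, N m; "opening": finger opening in m.
Only numpy, scipy, OpenCV 4.12 (cv2) and the standard library are available. Lean on these libraries where they do the work, as an engineer would, in place of code of your own. Each camera call takes 0.05 s, during which the arm holds its last target. There are 200 camera calls.

## Task

Take the orange-handled press tool out of its ring stand and use its foot to push the blue lid squarely down into the white canister in the grey sprung nest until it clicks fully home, level all round; hold it down for a moment, and press gently so the lid does not crack. Then hang the tool back upright in its stand, and do not touch the lid or canister with the fingers or disturb the other things on the bench.

Things in the scene. Friction and masses are not known exactly. Their poses are not given: they have to be found in the camera images.
- press_grip (a point): Press tool, loose, 150 to 220 g, upright: point on its axis half-way up the round orange handle (25 mm diameter, 50 mm long, so 25 mm of it below this point). The flat round foot (32 mm diameter) is on a shank whose length was set by hand and is unknown: its underside is 87 to 105 mm below this point, different each time, and does not shift in use. z is up along the tool
- press_flange (a point): Same tool: centre of the underside of its aluminium flange (48 mm diameter, 5 mm thick), 32 mm below the handle's middle. The flange hangs on the stand's ring. Under it are a collar (33 mm diameter, 14 mm long, tapered to 24 mm), then the thin shank and the foot
- stand_ring (a point): Fixed tool stand with a green ring on three posts: centre of the ring's hole at the level of the ring's upper face, 92 mm above the bench. Ring 64 mm outside, hole 38 mm diameter, 8 mm thick; the tool's flange rests on it with the foot hanging inside, so the tool must be lifted and lowered straight through the hole
- lid: Blue round snap lid, loose, 50 mm diameter, 8 mm thick, 85 to 140 g, steel-cored; origin at the centre of its underside, z up. At the start it lies level on the four clips, about 6 mm too high. Pushed down it spreads the clips, the force rising to 8 to 13 N, then snaps under them: the force falls to almost nothing, and rises again steeply once it is home. It cracks if pressed with more than 22 N, so go slowly (10 mm/s or less)
- lid_top (a point): Centre of the lid's flat upper face, 8 mm above its underside
- rim (a point): Centre of the canister's mouth at rim level, 65 mm above the bench (white, 64 mm diameter). Lid home = its top flush with this rim within 1 mm. Four steel clips stand round the mouth: tips about 45 mm apart across it, tops 1 to 2 mm above the rim; the foot must come down between them, within 5 mm of the centre. The canister is sprung: it sinks about 1 mm per 10 N pressed, and rises when let go
- nest: Grey nest, 92 mm square and 26 mm high, fixed on the bench, holding the canister on a spring; origin at the centre of its underside, z up
- closed_can: Bystander: a loose canister with a green lid, already closed, 64 mm diameter, 52 mm high; origin at the centre of its underside. Leave it alone
- tip_box: Bystander: green box with yellow tray of pipette tips, 85 x 120 x 63 mm; origin at the centre of its underside. Leave it alone
- jar: Bystander: small jar with a white cap, 52 mm diameter, 75 mm high; origin at the centre of its underside. Leave it alone
- cap: Bystander: loose blue screw cap lying mouth up, 42 mm diameter, 14 mm high; origin at the centre of its underside. Leave it alone

How it is judged:
On the way, in this order (a step that is already met when the one before it is completed fails the run):
1. the press tool is lifted clear of its stand (z of press_grip in the frame of stand_ring above 0.09 m), for 0.1 s.
2. the tool, upright, is pressing on the lid and the lid is home in the canister (z of lid_top in the frame of rim below 0.0015 m and distance between lid_top and rim below 0.004 m and contact force between press and lid above 1.5 N and angle between press_grip's own z axis and vertical below 0.15 rad), for 0.2 s.
At the end, for the whole second after the job is handed in: Lid home: its top within 3 mm of the centre of the rim plane, level within 0.06 rad, at rest. Press tool hung in its stand: within 8 mm of the ring's centre, flange on the ring within 4 mm, upright within 0.08 rad. Closed canister, tip box, jar and cap within 20 mm of their starts (distance between lid_top and rim below 0.003 m and angle between the z axis of lid and the z axis of nest, either way round below 0.06 rad and horizontal distance between press_grip and stand_ring below 0.008 m and z of press_grip in the frame of stand_ring between 0.028 and 0.036 m and angle between press_grip's own z axis and vertical below 0.08 rad and linear speed of lid below 0.02 m/s and not (distance of closed_can from where it was at the start of the episode above 0.02 m) and not (distance of tip_box from where it was at the start of the episode above 0.02 m) and not (distance of jar from where it was at the start of the episode above 0.02 m) and not (distance of cap from where it was at the start of the episode above 0.02 m)); the robot touches nothing.
It fails at once if the tool presses the lid with more than 22 N (the lid cracks) (contact force between press and lid above 22 N).
It fails at once if the fingers touch the lid with more than 0.5 N (contact force between the fingers and lid above 0.5 N).
It fails at once if the fingers push on the canister or nest with more than 2 N (contact force between the fingers and nest above 2 N).
It fails at once if a bystander is knocked more than 40 mm away or over (distance of any of closed_can, tip_box, jar, cap from where it was at the start of the episode above 0.04 m or angle between any of closed_can, jar's own z axis and vertical above 0.5 rad).
It also fails if it takes over 58 s, if anything falls off the work surface, if the arm or the gripper's body presses on something with over 40 N, if the wrist force passes 120 N, or if a joint passes its speed limit or range.

## Working session

There is one attempt and no reset: what is moved stays moved. The work goes in short steps, Python scripts to look and compute and a tool call to move; the robot and the scene stay as the last step left them, time stands still between calls to the robot, and variables do not carry over. Pictures are saved under pics/ and viewed, about 8 in all and at most 12, crops included, and the job is handed in when it is done.

Besides the shell and the picture viewer there is one more tool, called after "Call:" by a JSON object that holds its "method" and its "body". step_arm: Moves the arm, as the interface text tells. Its arguments: {"type":"object","properties":{"rows":{"type":"string"},"squeeze":{"type":"number"}},"required":["rows"]}

```bash
mkdir -p pics
cat > h.py <<'E'
import numpy as np, cv2
from scipy.spatial.transform import Rotation as R
from bench import readout, viewer, env
np.set_printoptions(precision=4,suppress=True)
def save(n,f): 
    im=viewer.get_image(n); cv2.imwrite('pics/'+f,im[:,:,::-1]); return im
def w(n,c):
    T=np.array(viewer.camera_model(n)['cam_to_world']); return T[:3,:3]@np.array(c)+T[:3,3]
def find(cam,names):
    for k in names:
        for d in viewer.search_frame(k,cam)[:2]: print(cam,k,round(d['p'],2),w(cam,d['centre']))
def ray(cam,u,v,z,M=None):
    m=M or viewer.camera_model(cam); f=210/np.tan(np.radians(m['fovy']/2))
    x,y=(u-m['cx'])/f,(v-m['cy'])/f; a,b=x,y
    for _ in range(20): s=1+m['k1']*(a*a+b*b); a,b=x/s,y/s
    T=np.array(m['cam_to_world']); d=T[:3,:3]@np.array([a,b,1]); o=T[:3,3]
    return o+d*(z-o[2])/d[2]
def proj(cam,p):
    m=viewer.camera_model(cam); f=210/np.tan(np.radians(m['fovy']/2)); T=np.array(m['cam_to_world'])
    c=T[:3,:3].T@(np.array(p)-T[:3,3]); a,b=c[:2]/c[2]; s=1+m['k1']*(a*a+b*b); return np.array([a*s*f+m['cx'],b*s*f+m['cy']])
def st():
    s=readout.read_state(); print('t',round(s['time_s'],2),'p',np.array(s['ee_pos']),'rot\n',R.from_rotvec(s['tool_rot']).as_matrix(),'\nF',np.array(s['wrist_force']),'op',s['opening'],'q',np.array(s['joint_pos'])); return s
E
python3 - <<'E'
from h import *
st()
a=save('top','t0.png'); find('top',['press_grip','stand_ring','lid','nest','closed_can','tip_box','jar','cap'])
b=save('scene','s0.png'); find('scene',['press_grip','lid','nest'])
cv2.imwrite('pics/a.png',cv2.resize(np.vstack([a,b])[:,:,::-1],(400,600)))
E
```

```text
t 0.0 p [ 0.1338 -0.5073  0.2304] rot
 [[-0.967  -0.0003  0.2549]
 [-0.2549  0.0016 -0.967 ]
 [-0.0001 -1.     -0.0016]] 
F [-0.3175 -0.3597  0.0035] op 0.08574502454156196 q [-1.3833  0.0529  1.4017 -0.      1.6886 -0.0703]
top press_grip 0.7 [0.6369 0.0069 0.0149]
top press_grip 0.57 [0.5265 0.2658 0.0992]
top stand_ring 0.63 [0.5283 0.2521 0.011 ]
top lid 0.63 [ 0.4776 -0.1778  0.0683]
top lid 0.56 [ 0.4747 -0.1868  0.0741]
top nest 0.58 [ 0.479  -0.1705  0.0243]
top closed_can 0.94 [0.7366 0.1907 0.0519]
top closed_can 0.29 [ 0.7438 -0.2263  0.0739]
top tip_box 0.82 [ 0.7621 -0.0133  0.0557]
top jar 0.81 [ 0.7426 -0.2255  0.0744]
top jar 0.16 [0.6347 0.0076 0.0133]
top cap 0.6 [0.6347 0.0082 0.0154]
scene press_grip 0.75 [0.5323 0.2645 0.0953]
scene lid 0.56 [ 0.4749 -0.1917  0.0744]
scene nest 0.66 [ 0.5046 -0.1988  0.0261]
```

View pics/t0.png

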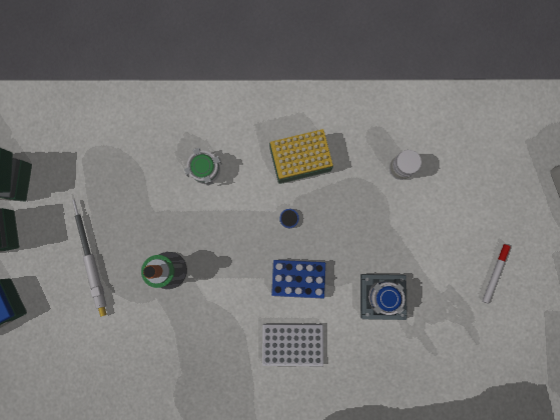

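View pics/s0.png

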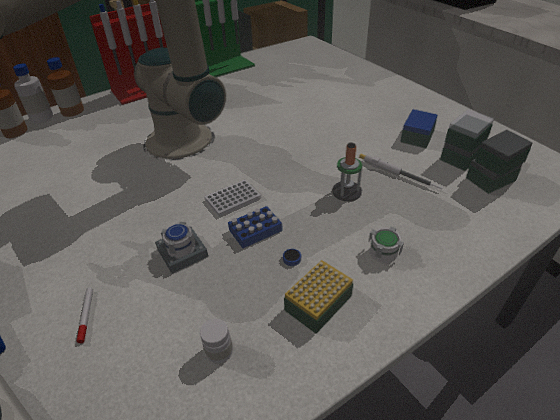

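The top view shows the stand ring at about (163,271) and the lid at about (389,298). The jar, tip box and closed can are all well away from the route between them. Next I'll measure both from pixels.

Run:
```python
from h import *
def cen(f,box,lo,hi):
    im=cv2.imread('pics/'+f); x0,y0,x1,y1=box; h=cv2.cvtColor(im[y0:y1,x0:x1],cv2.COLOR_BGR2HSV)
    m=cv2.inRange(h,lo,hi); c=max(cv2.findContours(m,0,2)[0],key=cv2.contourArea)
    (a,b),r,_=cv2.fitEllipse(cv2.convexHull(c)); return a+x0,b+y0,r
for cam,f,bx,bl in (('top','t0.png',(135,245,195,300),(365,275,415,325)),('scene','s0.png',(325,135,375,205),(160,218,195,250))):
    g=cen(f,bx,(45,80,40),(85,255,255)); l=cen(f,bl,(100,120,40),(125,255,255)); print(cam,g,l)
    print(' ring',ray(cam,*g[:2],.090),'lid',ray(cam,*l[:2],.070))
    o=cen(f,bx,(0,90,40),(18,255,255)); print(' handle',o,ray(cam,*o[:2],.124 if cam=='scene' else .13))
    print(proj(cam,[.527,.262,.149]))
print(np.array(viewer.camera_model('wrist')['cam_to_world']))
```

```text
top (157.41826057434082, 270.7960948944092, (32.161563873291016, 32.99059295654297)) (388.44644927978516, 298.26233291625977, (24.232805252075195, 24.923830032348633))
 ring [0.5235 0.2687 0.09  ] lid [ 0.4716 -0.1881  0.07  ]
 handle (151.7212257385254, 271.2827205657959, (13.452281951904297, 20.86509895324707)) [0.5234 0.2687 0.13  ]
[152.5329 269.5911]
scene (352.95455169677734, 166.3702907562256, (13.675436019897461, 17.093761444091797)) (176.2611789703369, 231.81861782073975, (13.95075511932373, 21.791704177856445))
 ring [0.5361 0.2693 0.09  ] lid [ 0.4736 -0.1902  0.07  ]
 handle (350.15757942199707, 153.67145538330078, (10.127840995788574, 24.959436416625977)) [0.525  0.2658 0.124 ]
[350.3187 146.0582]
[[ 0.2551 -0.9194 -0.2993  0.2105]
 [-0.9669 -0.2431 -0.0774 -0.4874]
 [-0.0016  0.3091 -0.951   0.3722]
 [ 0.      0.      0.      1.    ]]
```

Call:
{"method": "step_arm", "body": {"rows": "1 -28.7 -1 -32.5 0 0 0;1 -28.7 -1 -32.5 0 0 0;1 -28.7 0 -32.5 0 0 0;1 -28.7 0 -32.5 0 0 0;1 -28.7 0 -32.5 0 0 0", "squeeze": 40}}

```text
time_s: 1.15
ee_pos: [0.2319, -0.3106, 0.2312]
tool_rot: [-0.263, 2.092, -2.085]
wrist_force: [0.3, -0.2, 0.7]
opening: 0.0853
```

Call:
{"method": "step_arm", "body": {"rows": "1 -28.7 0 -32.5 0 0 0;1 -28.7 0 -32.5 0 0 0;1 -28.7 0 -32.5 0 0 0;1 -28.7 0 -32.5 0 0 0;1 -28.7 0 -32.5 0 0 0"}}

```text
time_s: 1.65
ee_pos: [0.3328, -0.1096, 0.2328]
tool_rot: [-0.255, 2.088, -2.089]
wrist_force: [0.8, -0.8, -0.3]
opening: 0.0852
```

Call:
{"method": "step_arm", "body": {"rows": "1 -28.7 0 -32.5 0 0 0;1 -28.7 0 -32.5 0 0 0;1 -28.7 0 -32.5 0 0 0;1 -28.7 0 -32.5 0 0 0;1 -28.7 0 -32.5 0 0 0"}}

```text
time_s: 2.15
ee_pos: [0.4346, 0.0928, 0.2351]
tool_rot: [-0.25, 2.082, -2.088]
wrist_force: [-0.5, -0.7, 0.6]
opening: 0.0855
```

Call:
{"method": "step_arm", "body": {"rows": "1 -31 0 -35 0 0 0;1 -31 0 -35 0 0 0;1 -31 0 -35 0 0 0;1 -25 0 -28 0 0 0;1 0 0 0 0 0 0"}}

```text
time_s: 2.65
ee_pos: [0.5188, 0.2628, 0.2338]
tool_rot: [-0.256, 2.079, -2.085]
wrist_force: [0.3, -0.7, 0.5]
opening: 0.0854
```

Run:
```python
from h import *
st(); a=save('wrist','w1.png'); find('wrist',['press_grip','press_flange','stand_ring'])
print(proj('wrist',[.524,.268,.149]),proj('wrist',[.524,.268,.097]))
```

```text
t 2.65 p [0.5188 0.2628 0.2338] rot
 [[-0.9679  0.0096  0.2512]
 [-0.2512 -0.0013 -0.9679]
 [-0.009  -1.      0.0037]] 
F [ 0.2662 -0.694   0.5025] op 0.08542562076243276 q [ 0.4078  0.2057  1.2285 -0.0051  1.6991  1.724 ]
wrist press_grip 0.59 [0.528  0.2673 0.0983]
wrist press_grip 0.23 [0.6373 0.0115 0.011 ]
wrist press_flange 0.79 [0.5321 0.263  0.097 ]
wrist press_flange 0.38 [ 0.437  -0.1481  0.0128]
wrist stand_ring 0.84 [0.5444 0.2717 0.0887]
[276.3432 207.4883] [277.9245 190.9697]
```

View pics/w1.png

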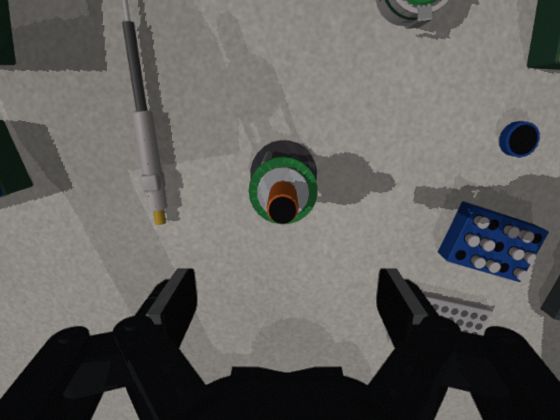

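The wrist view shows the handle top at about (283,209) and the ring/flange centre at about (283,190). The tool looks upright and centred in its ring.

```bash
cat >> h.py <<'E'
def go(t,yaw=None):
    "tool-frame mm shift to target; turn (deg) to make tool vertical"
    s=readout.read_state(); M=R.from_rotvec(s['tool_rot']).as_matrix()
    print('shift mm',M.T@(np.array(t)-s['ee_pos'])*1e3)
    y=np.array([0,0,-1.]); x=M[:,0]-y*(M[:,0]@y); x/=np.linalg.norm(x); D=np.column_stack([x,y,np.cross(x,y)])
    print('turn deg',np.degrees(R.from_matrix(M.T@D).as_rotvec()))
E
python3 - <<'E'
from h import *
m=viewer.camera_model('wrist'); print(m['k1'],m['fovy'])
print(ray('wrist',283,209,.149),ray('wrist',283,190,.095))
im=cv2.imread('pics/w1.png')[150:235,240:330]; h=cv2.cvtColor(im,cv2.COLOR_BGR2HSV); k=cv2.inRange(h,(45,80,40),(85,255,255))
c=max(cv2.findContours(k,0,2)[0],key=cv2.contourArea); e=cv2.fitEllipse(cv2.convexHull(c)); print(e); print(ray('wrist',e[0][0]+240,e[0][1]+150,.090))
go([.522,.266,.2])
E
```

```text
-0.048360959788209194 67.32749202084128
[0.5241 0.2628 0.149 ] [0.5256 0.2636 0.095 ]
((42.63447189331055, 39.7585563659668), (67.62979125976562, 68.35303497314453), 94.83698272705078)
[0.5245 0.2637 0.09  ]
shift mm [-5.0646 36.2186 -6.4089]
turn deg [-0.248  -0.0015 -0.6711]
```

Call:
{"method": "step_arm", "body": {"rows": "1 -5 15 1 -0.25 0 -0.67;1 -1 20 0 0 0 0;1 0 20 0 0 0 0;1 0 15 0 0 0 0;1 0 0 0 0 0 0"}}

```text
time_s: 3.35
ee_pos: [0.5253, 0.2536, 0.1635]
tool_rot: [-0.254, 2.093, -2.091]
wrist_force: [0.3, -0.1, 0.3]
opening: 0.0859
```

Run:
```python
from h import *
st(); go([.5245,.2633,.105]); a=save('wrist','w2.png'); save('scene','s2.png')
```

```text
t 3.35 p [0.5253 0.2536 0.1635] rot
 [[-0.9707  0.0011  0.2401]
 [-0.2401  0.0013 -0.9707]
 [-0.0014 -1.     -0.001 ]] 
F [ 0.2639 -0.1     0.2773] op 0.08590846635735527 q [0.386  0.2439 1.3243 0.0008 1.5718 1.7143]
shift mm [-1.449  58.5191 -9.6044]
turn deg [ 0.0578  0.     -0.0812]
```

View pics/w2.png

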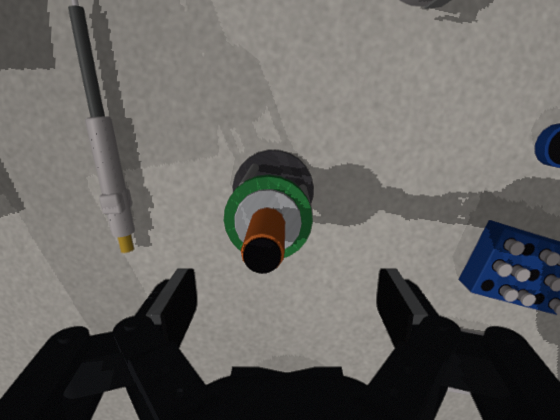

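The handle top is now at (264,255). The arm drifted about 10 mm in -y while tilting, so I'll measure again and correct.

Run:
```python
from h import *
print(ray('wrist',264,255,.149))
im=cv2.imread('pics/w2.png')[160:270,210:330]; h=cv2.cvtColor(im,cv2.COLOR_BGR2HSV); k=cv2.inRange(h,(45,80,40),(85,255,255))
c=max(cv2.findContours(k,0,2)[0],key=cv2.contourArea); e=cv2.fitEllipse(cv2.convexHull(c)); print(e); print(ray('wrist',e[0][0]+210,e[0][1]+160,.090))
```

```text
[0.5247 0.2669 0.149 ]
((57.805721282958984, 57.391273498535156), (85.7585678100586, 87.85360717773438), 97.37619018554688)
[0.526  0.2686 0.09  ]
```

Call:
{"method": "step_arm", "body": {"rows": "1 -3 0 -13 0 0 0;1 0 0 0 0 0 0;1 0 10 0 0 0 0;1 0 10 0 0 0 0;1 0 0 0 0 0 0"}}

```text
time_s: 3.95
ee_pos: [0.5275, 0.2692, 0.1483]
tool_rot: [-0.243, 2.092, -2.083]
wrist_force: [0.4, -0.2, -1.2]
opening: 0.0853
```

Run:
```python
from h import *
st(); go([.525,.267,.105]); a=save('wrist','w3.png')
h=cv2.cvtColor(cv2.imread('pics/w3.png')[180:330,200:360],cv2.COLOR_BGR2HSV)
for lo,hi,z in (((45,80,40),(85,255,255),.09),):
    k=cv2.inRange(h,lo,hi); c=max(cv2.findContours(k,0,2)[0],key=cv2.contourArea); e=cv2.fitEllipse(cv2.convexHull(c)); print(e); print(ray('wrist',e[0][0]+200,e[0][1]+180,.090))
```

```text
t 3.95 p [0.5275 0.2692 0.1483] rot
 [[-0.9707  0.0104  0.2402]
 [-0.2402  0.0055 -0.9707]
 [-0.0114 -0.9999 -0.0028]] 
F [ 0.3943 -0.232  -1.2367] op 0.08534091438282887 q [0.4092 0.2704 1.3238 0.0009 1.5357 1.7374]
shift mm [ 3.4853 43.2811  1.6941]
turn deg [ 0.161   0.0009 -0.6508]
((88.08586120605469, 53.45014190673828), (90.0521469116211, 92.9715576171875), 89.57684326171875)
[0.5259 0.2682 0.09  ]
```

View pics/w3.png

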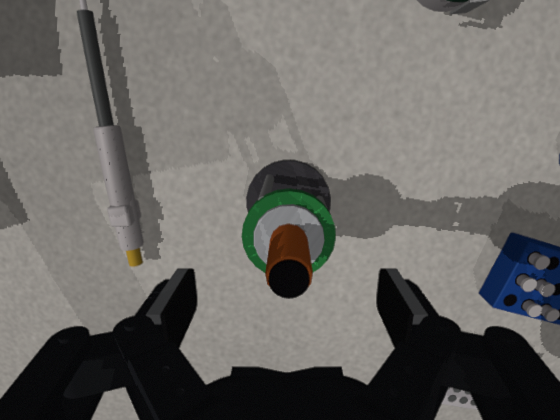

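The handle at (290,278) is centred between the jaws, whose middle is at column 287. I'll remove the tilt and descend.

Call:
{"method": "step_arm", "body": {"rows": "1 2 0 1 0.15 0 -0.65;1 0 10 0 0 0 0;1 0 12 0 0 0 0;1 0 12 0 0 0 0;1 0 6 0 0 0 0"}}

```text
time_s: 4.5
ee_pos: [0.5263, 0.2676, 0.1065]
tool_rot: [-0.253, 2.093, -2.092]
wrist_force: [-0.9, 0.4, 0.4]
opening: 0.0857
```

Call:
{"method": "step_arm", "body": {"rows": "1 0 0 0 0 0 0;1 0 0 0 0 0 0;1 0 0 0 0 0 0;1 0 0 0 0 0 0;1 0 0 0 0 0 0"}}

```text
time_s: 5.0
ee_pos: [0.526, 0.2675, 0.1056]
tool_rot: [-0.255, 2.093, -2.093]
wrist_force: [-0.1, 0.6, 0.0]
opening: 0.0855
```

Run:
```python
from h import *
st(); go([.5255,.2675,.105])
```

```text
t 5.0 p [0.526  0.2675 0.1056] rot
 [[-0.9708 -0.0002  0.2398]
 [-0.2398  0.     -0.9708]
 [ 0.0002 -1.     -0.0001]] 
F [-0.1455  0.5959  0.0095] op 0.08549623404193388 q [0.4078 0.3064 1.3679 0.0001 1.4674 1.7365]
shift mm [ 0.4686  0.554  -0.1465]
turn deg [ 0.0042 -0.      0.0099]
```

Call:
{"method": "step_arm", "body": {"rows": "0.35 0 0 0 0 0 0;0.3 0 0 0 0 0 0;0.2 0 0 0 0 0 0;0.1 0 0 0 0 0 0;0 0 0 0 0 0 0", "squeeze": 80}}

```text
time_s: 5.5
ee_pos: [0.5265, 0.2677, 0.1067]
tool_rot: [-0.253, 2.093, -2.091]
wrist_force: [0.4, -0.2, 0.8]
opening: 0.0233
```

Call:
{"method": "step_arm", "body": {"rows": "0 0 0 0 0 0 0;0 0 0 0 0 0 0;0 0 0 0 0 0 0;0 0 0 0 0 0 0;0 0 0 0 0 0 0"}}

```text
time_s: 6.0
ee_pos: [0.5265, 0.2677, 0.1067]
tool_rot: [-0.253, 2.093, -2.091]
wrist_force: [-0.9, 0.2, 0.5]
opening: 0.0232
```

Call:
{"method": "step_arm", "body": {"rows": "0 0 -5 0 0 0 0;0 0 -10 0 0 0 0;0 0 -15 0 0 0 0;0 0 -15 0 0 0 0;0 0 -15 0 0 0 0"}}

```text
time_s: 6.5
ee_pos: [0.525, 0.267, 0.1683]
tool_rot: [-0.259, 2.093, -2.096]
wrist_force: [-0.4, -1.0, -1.3]
opening: 0.0239
```

Call:
{"method": "step_arm", "body": {"rows": "0 0 -15 0 0 0 0;0 0 -15 0 0 0 0;0 0 -15 0 0 0 0;0 0 -15 0 0 0 0;0 0 -5 0 0 0 0"}}

```text
time_s: 7.0
ee_pos: [0.5258, 0.2674, 0.2452]
tool_rot: [-0.249, 2.092, -2.089]
wrist_force: [0.5, -0.5, -2.2]
opening: 0.0233
```

Run:
```python
from h import *
st(); go([.475,-.19,.225]); save('wrist','w4.png'); a=save('scene','s4.png')
cv2.imwrite('pics/s4c.png',cv2.resize(a[70:220,290:420,::-1],None,fx=4,fy=4))
print(proj('scene',[.526,.2677,.243]))
```

```text
t 7.0 p [0.5258 0.2674 0.2452] rot
 [[-0.9708  0.0047  0.2398]
 [-0.2397  0.0021 -0.9708]
 [-0.005  -1.     -0.0009]] 
F [ 0.486  -0.4962 -2.2238] op 0.023349281335828215 q [0.4078 0.2298 1.1783 0.0001 1.7283 1.7365]
shift mm [159.0908  19.0008 431.8493]
turn deg [ 0.0512  0.0001 -0.2885]
[355.1234 110.7405]
```

View pics/s4c.png

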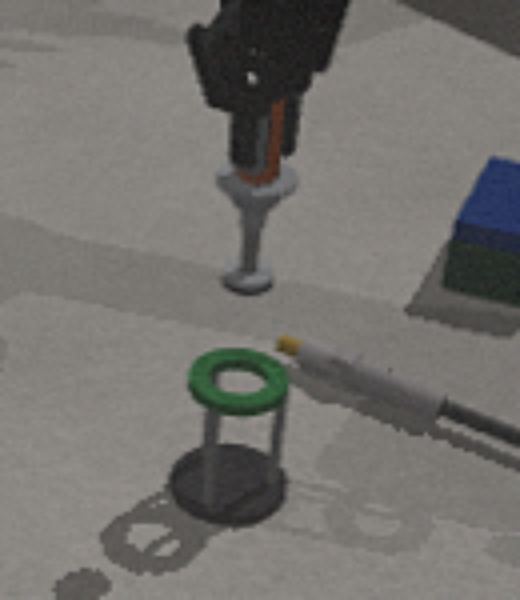

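The tool is out of the stand, with the flange at crop pixel (258,180), the foot at (246,275), and the empty ring at (240,379). I'll work out the foot height and tilt from these.

Run:
```python
from h import *
c=lambda u,v:(290+u/4,70+v/4)
print('ring',ray('scene',*c(239,376),.092))
for z in (.2643-.0016-.027,.178,.172,.166,.16): print(z,(proj('scene',[.5255,.2672,z])-[290,70])*4)
print('flange px',258,180)
```

```text
ring [0.5255 0.2675 0.092 ]
0.2357 [258.1959 174.1669]
0.178 [249.9933 259.7901]
0.172 [249.1691 268.3301]
0.166 [248.3502 276.8042]
0.16 [247.5365 285.2129]
flange px 258 180
```

Call:
{"method": "step_arm", "body": {"rows": "0 6 2 16 0 0 -0.2;0 13 3 34 0 0 0;0 13 3 34 0 0 0;0 13 3 34 0 0 0;0 13 3 34 0 0 0"}}

```text
time_s: 7.6
ee_pos: [0.5026, 0.1008, 0.2238]
tool_rot: [-0.27, 2.092, -2.093]
wrist_force: [0.4, 0.1, -1.4]
opening: 0.0234
```

Call:
{"method": "step_arm", "body": {"rows": "0 13 2 34 0 0 0;0 13 2 34 0 0 0;0 13 0 34 0 0 0;0 13 0 34 0 0 0;0 13 0 34 0 0 0"}}

```text
time_s: 8.1
ee_pos: [0.4742, -0.0905, 0.214]
tool_rot: [-0.28, 2.099, -2.098]
wrist_force: [0.2, -0.4, -0.9]
opening: 0.0239
```

Call:
{"method": "step_arm", "body": {"rows": "0 12 0 25 0 0 0;0 8 0 16 0 0 0;0 0 0 0 0 0 0;0 0 0 0 0 0 0;0 0 0 0 0 0 0"}}

```text
time_s: 8.6
ee_pos: [0.4589, -0.1421, 0.2095]
tool_rot: [-0.28, 2.11, -2.104]
wrist_force: [-0.5, 0.3, -1.7]
opening: 0.0235
```

Run:
```python
from h import *
st(); go([.473,-.19,.20]); save('wrist','w5.png'); print(proj('wrist',[.473,-.19,.071])); find('wrist',['lid','rim'])
```

```text
t 8.6 p [ 0.4589 -0.1421  0.2095] rot
 [[-0.9715 -0.027   0.2355]
 [-0.2356 -0.0001 -0.9718]
 [ 0.0263 -0.9996 -0.0063]] 
F [-0.5488  0.29   -1.6545] op 0.023453180267629527 q [-0.3713 -0.0468  1.5433 -0.0099  1.6702  0.9608]
shift mm [-2.6463  9.1412 49.9796]
turn deg [ 0.3609 -0.0047  1.5052]
[342.6754 191.8567]
wrist lid 0.89 [ 0.4736 -0.192   0.07  ]
wrist rim 0.71 [ 0.4844 -0.179   0.0634]
```

View pics/w5.png

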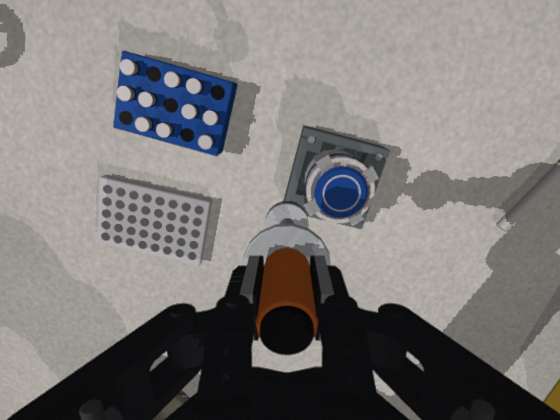

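The lid is at about (341,193), which agrees with the estimate. I'll refine that by segmentation and remove the tilt.

Run:
```python
from h import *
h=cv2.cvtColor(cv2.imread('pics/w5.png')[150:235,295:390],cv2.COLOR_BGR2HSV)
k=cv2.inRange(h,(100,120,40),(125,255,255)); c=max(cv2.findContours(k,0,2)[0],key=cv2.contourArea); e=cv2.fitEllipse(cv2.convexHull(c)); print(e); print(ray('wrist',e[0][0]+295,e[0][1]+150,.070))
```

```text
((45.61241912841797, 41.61476516723633), (50.07817840576172, 53.49828338623047), 66.29360961914062)
[ 0.4729 -0.1884  0.07  ]
```

Call:
{"method": "step_arm", "body": {"rows": "0 0 0 10 0.36 0 1.5;0 0 0 15 0 0 0;0 0 0 10 0 0 0;0 0 0 5 0 0 0;0 0 0 0 0 0 0"}}

```text
time_s: 9.25
ee_pos: [0.4702, -0.1835, 0.21]
tool_rot: [-0.249, 2.091, -2.093]
wrist_force: [-0.2, 0.1, -1.9]
opening: 0.0234
```

Run:
```python
from h import *
st(); go([.473,-.1895,.19])
```

```text
t 9.25 p [ 0.4702 -0.1835  0.21  ] rot
 [[-0.9711  0.0037  0.2385]
 [-0.2385 -0.0009 -0.9711]
 [-0.0033 -1.      0.0017]] 
F [-0.2317  0.0675 -1.8511] op 0.023447412717329617 q [-0.4457 -0.0013  1.4973  0.0008  1.6418  0.8844]
shift mm [-1.2284 20.0494  6.4792]
turn deg [-0.0985 -0.0002 -0.1918]
```

Call:
{"method": "step_arm", "body": {"rows": "0 -1.2 0 6 -0.1 0 -0.2;0 0 10 0 0 0 0;0 0 10 0 0 0 0;0 0 5 0 0 0 0;0 0 0 0 0 0 0"}}

```text
time_s: 9.75
ee_pos: [0.4727, -0.189, 0.1817]
tool_rot: [-0.256, 2.096, -2.093]
wrist_force: [0.2, 0.1, -1.3]
opening: 0.0234
```

Run:
```python
from h import *
st(); go([.473,-.1888,.165]); save('wrist','w6.png'); a=save('scene','s6.png')
cv2.imwrite('pics/s6c.png',cv2.resize(a[160:280,130:240,::-1],None,fx=5,fy=5))
```

```text
t 9.75 p [ 0.4727 -0.189   0.1817] rot
 [[-0.9711 -0.0025  0.2387]
 [-0.2387  0.0014 -0.9711]
 [ 0.0021 -1.     -0.002 ]] 
F [ 0.2214  0.1424 -1.3241] op 0.023426261107542028 q [-0.453   0.0296  1.5229  0.0002  1.592   0.8767]
shift mm [-0.4028 16.6577 -0.0823]
turn deg [ 0.1122 -0.0001  0.1191]
```

View pics/s6c.png

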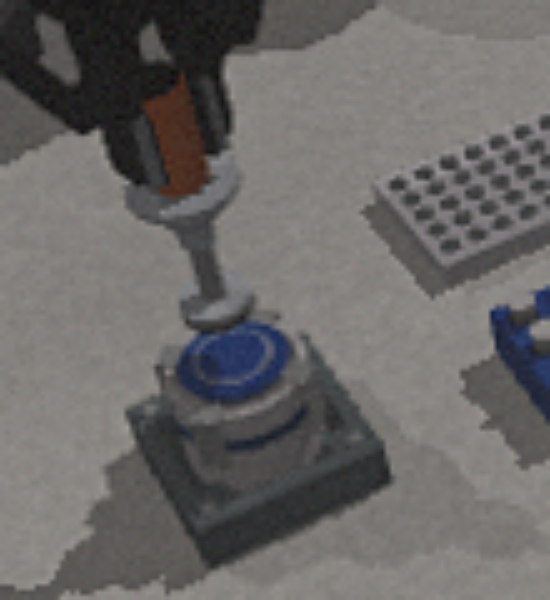

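The foot at about (216,310) hangs just above the lid at (235,358). I'll check that its line of descent lands on the lid.

Run:
```python
from h import *
for z in (.11,.105,.10,.095,.09,.071): print(z,(proj('scene',[.4727,-.189,z])-[130,160])*5)
```

```text
0.11 [213.8276 291.1868]
0.105 [216.2783 299.6251]
0.1 [218.7121 307.9986]
0.095 [221.1292 316.308 ]
0.09 [223.5297 324.554 ]
0.071 [232.5029 355.3217]
```

Call:
{"method": "step_arm", "body": {"rows": "0 0 5 0 0.1 0 0.1;0 0 5 0 0 0 0;0 0 3 0 0 0 0;0 0 1 0 0 0 0;0 0 1 0 0 0 0"}}

```text
time_s: 10.35
ee_pos: [0.4734, -0.1891, 0.1676]
tool_rot: [-0.251, 2.09, -2.094]
wrist_force: [-0.6, 0.1, -1.5]
opening: 0.0229
```

Call:
{"method": "step_arm", "body": {"rows": "0 0 1 0 0 0 0;0 0 1 0 0 0 0;0 0 1 0 0 0 0;0 0 1 0 0 0 0;0 0 0.5 0 0 0 0"}}

```text
time_s: 10.85
ee_pos: [0.4736, -0.1893, 0.1629]
tool_rot: [-0.25, 2.089, -2.094]
wrist_force: [-0.3, -0.5, -0.9]
opening: 0.0234
```

Call:
{"method": "step_arm", "body": {"rows": "0 0 0.8 0 0 0 0;0 0 0.8 0 0 0 0;0 0 0.8 0 0 0 0;0 0 0.8 0 0 0 0;0 0 0.5 0 0 0 0"}}

```text
time_s: 11.35
ee_pos: [0.4737, -0.1893, 0.159]
tool_rot: [-0.25, 2.089, -2.094]
wrist_force: [1.0, -0.5, -1.4]
opening: 0.0231
```

Call:
{"method": "step_arm", "body": {"rows": "0 0 0.6 0 0 0 0;0 0 0.6 0 0 0 0;0 0 0.6 0 0 0 0;0 0 0.6 0 0 0 0;0 0 0.4 0 0 0 0"}}

```text
time_s: 11.85
ee_pos: [0.4737, -0.1893, 0.156]
tool_rot: [-0.25, 2.089, -2.094]
wrist_force: [0.3, 0.4, -1.0]
opening: 0.0233
```

Call:
{"method": "step_arm", "body": {"rows": "0 0 0.6 0 0 0 0;0 0 0.6 0 0 0 0;0 0 0.6 0 0 0 0;0 0 0.4 0 0 0 0;0 0 0.2 0 0 0 0"}}

```text
time_s: 12.35
ee_pos: [0.4738, -0.1893, 0.1536]
tool_rot: [-0.25, 2.089, -2.094]
wrist_force: [0.2, -0.5, 0.5]
opening: 0.0234
```

Run:
```python
from h import *
st()
```

```text
t 12.35 p [ 0.4738 -0.1893  0.1536] rot
 [[-0.971   0.0041  0.239 ]
 [-0.239  -0.002  -0.971 ]
 [-0.0035 -1.      0.0029]] 
F [ 0.1808 -0.4747  0.4525] op 0.02337131318757319 q [-0.4525  0.0447  1.564  -0.      1.5283  0.8769]
```

Call:
{"method": "step_arm", "body": {"rows": "0 0 0.5 0 0 0 0;0 0 0.5 0 0 0 0;0 0 0.4 0 0 0 0;0 0 0.2 0 0 0 0;0 0 0.2 0 0 0 0"}}

```text
time_s: 12.85
ee_pos: [0.474, -0.1893, 0.1532]
tool_rot: [-0.249, 2.088, -2.094]
wrist_force: [-2.3, 0.7, 1.9]
opening: 0.0231
```

Call:
{"method": "step_arm", "body": {"rows": "0 0 0.7 0 0 0 0;0 0 0.7 0 0 0 0;0 0 0.7 0 0 0 0;0 0 0.7 0 0 0 0;0 0 0.7 0 0 0 0"}}

```text
time_s: 13.35
ee_pos: [0.4744, -0.1895, 0.1517]
tool_rot: [-0.247, 2.086, -2.095]
wrist_force: [-3.4, 0.9, 6.3]
opening: 0.0234
```

Call:
{"method": "step_arm", "body": {"rows": "0 0.4 0.9 0 0 0 -0.3;0 0.2 0.9 0 0 0 -0.1;0 0.2 0.9 0 0 0 -0.1;0 0.2 0.9 0 0 0 0;0 0.2 0.9 0 0 0 0"}}

```text
time_s: 13.85
ee_pos: [0.4748, -0.1895, 0.1512]
tool_rot: [-0.251, 2.085, -2.098]
wrist_force: [-2.9, 1.7, 8.0]
opening: 0.0233
```

Run:
```python
from h import *
st(); go([.473,-.1893,.15])
```

```text
t 13.85 p [ 0.4748 -0.1895  0.1512] rot
 [[-0.9708  0.0041  0.2397]
 [-0.2397 -0.006  -0.9708]
 [-0.0025 -1.      0.0068]] 
F [-2.9465  1.6615  7.9633] op 0.02331369571188131 q [-0.45    0.048   1.5655 -0.0036  1.5218  0.8789]
shift mm [ 1.6699  1.2059 -0.6135]
turn deg [-0.3913 -0.0005 -0.1456]
```

Call:
{"method": "step_arm", "body": {"rows": "0 0.6 1.2 0 -0.2 0 0;0 0.6 1.2 0 -0.2 0 0;0 0.6 1.2 0 0 0 0;0 0.6 1.2 0 0 0 0;0 0.6 1.2 0 0 0 0"}}

```text
time_s: 14.35
ee_pos: [0.474, -0.1901, 0.1507]
tool_rot: [-0.244, 2.086, -2.09]
wrist_force: [-2.4, 3.4, 8.6]
opening: 0.0231
```

Call:
{"method": "step_arm", "body": {"rows": "0 0.5 1.5 -0.4 0 0 0;0 0.5 1.5 -0.4 0 0 0;0 0.4 1.5 -0.4 0 0 0;0 0.4 1.5 -0.4 0 0 0;0 0.4 1.5 -0.4 0 0 0"}}

```text
time_s: 14.85
ee_pos: [0.4737, -0.1895, 0.1501]
tool_rot: [-0.234, 2.077, -2.091]
wrist_force: [-2.9, 1.8, 9.9]
opening: 0.0236
```

Run:
```python
from h import *
st(); go([.473,-.1893,.15])
```

```text
t 14.85 p [ 0.4737 -0.1895  0.1501] rot
 [[-0.9705  0.0198  0.2405]
 [-0.2406 -0.0047 -0.9706]
 [-0.0181 -0.9998  0.0093]] 
F [-2.8903  1.8197  9.9081] op 0.02364049936499757 q [-0.4555  0.0351  1.5811  0.0045  1.5056  0.8721]
shift mm [ 0.6277  0.1158 -0.4024]
turn deg [-0.5317 -0.0048 -1.0374]
```

Call:
{"method": "step_arm", "body": {"rows": "0 0 1.6 0 -0.3 0 -0.6;0 0 1.6 0 -0.3 0 -0.6;0 0 1.6 0 -0.2 0 -0.5;0 0 1.6 0 0 0 -0.3;0 0 1.6 0 0 0 -0.3"}}

```text
time_s: 15.35
ee_pos: [0.4764, -0.1899, 0.1495]
tool_rot: [-0.271, 2.096, -2.1]
wrist_force: [-2.5, 3.8, 10.0]
opening: 0.0233
```

Run:
```python
from h import *
st(); go([.473,-.1893,.15])
```

```text
t 15.35 p [ 0.4764 -0.1899  0.1495] rot
 [[-0.9705 -0.0132  0.2407]
 [-0.2407 -0.0037 -0.9706]
 [ 0.0137 -0.9999  0.0004]] 
F [-2.4541  3.8209 10.013 ] op 0.023348087416124274 q [-0.4465  0.0674  1.5489 -0.009   1.5356  0.8816]
shift mm [ 3.1643 -0.5061 -1.4495]
turn deg [-0.0221  0.0002  0.7823]
```

Call:
{"method": "step_arm", "body": {"rows": "0 1 1.7 -0.4 0 0 0.3;0 1 1.7 -0.4 0 0 0.2;0 0.5 1.7 -0.4 0 0 0;0 0.4 1.7 -0.3 0 0 0;0 0.4 1.7 -0.3 0 0 0"}}

```text
time_s: 15.85
ee_pos: [0.4751, -0.1897, 0.1459]
tool_rot: [-0.252, 2.085, -2.096]
wrist_force: [-3.6, 2.4, 12.8]
opening: 0.0234
```

Run:
```python
from h import *
st(); go([.473,-.1893,.15])
```

```text
t 15.85 p [ 0.4751 -0.1897  0.1459] rot
 [[-0.9706  0.0044  0.2408]
 [-0.2409 -0.0049 -0.9705]
 [-0.0031 -1.      0.0058]] 
F [-3.5511  2.4422 12.8406] op 0.023393383856817294 q [-0.4508  0.0533  1.5708 -0.0025  1.5114  0.8769]
shift mm [ 1.9464 -4.0823 -0.9257]
turn deg [-0.3333 -0.0005 -0.1791]
```

It dropped 3.6 mm and the force rose again, so the lid snapped home. I'll hold with moderate force.

Call:
{"method": "step_arm", "body": {"rows": "0 0 1 0 0 0 0;0 0 1 0 0 0 0;0 0 1 0 0 0 0;0 0 1 0 0 0 0;0 0 1 0 0 0 0"}}

```text
time_s: 16.35
ee_pos: [0.4751, -0.1897, 0.1462]
tool_rot: [-0.249, 2.083, -2.096]
wrist_force: [-4.9, 2.0, 9.2]
opening: 0.0233
```

Call:
{"method": "step_arm", "body": {"rows": "0 0 0.8 0 0 0 0;0 0 0.8 0 0 0 0;0 0 0.7 0 0 0 0;0 0 0.6 0 0 0 0;0 0 0.5 0 0 0 0"}}

```text
time_s: 16.85
ee_pos: [0.4749, -0.1896, 0.1466]
tool_rot: [-0.248, 2.083, -2.096]
wrist_force: [-2.3, 2.8, 7.4]
opening: 0.0234
```

Run:
```python
from h import *
st(); a=save('scene','s7.png')
cv2.imwrite('pics/s7c.png',cv2.resize(a[160:280,130:240,::-1],None,fx=5,fy=5))
```

```text
t 16.85 p [ 0.4749 -0.1896  0.1466] rot
 [[-0.9707  0.0075  0.2404]
 [-0.2404 -0.0057 -0.9707]
 [-0.0059 -1.      0.0073]] 
F [-2.2772  2.8238  7.4494] op 0.023390059900582863 q [-0.4512  0.0495  1.5734 -0.0018  1.5094  0.877 ]
```

View pics/s7c.png

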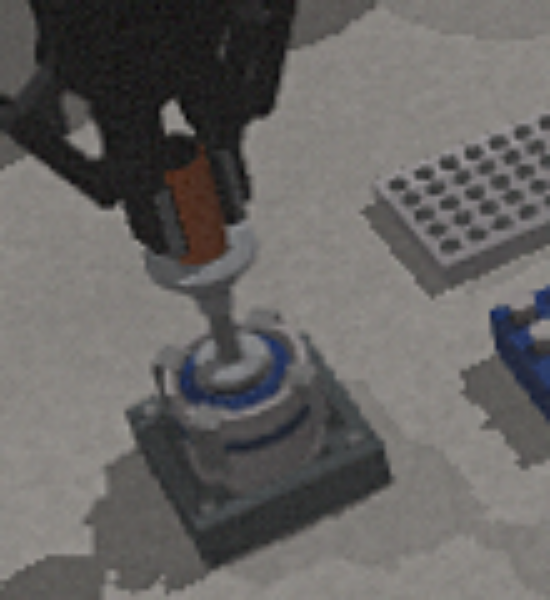

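The lid is recessed in the rim with the foot centred on it and the clips clear. Now I'll lift off.

Call:
{"method": "step_arm", "body": {"rows": "0 0 -1 0 0 0 0;0 0 -1 0 0 0 0;0 0 -3 0 0 0 0;0 0 -10 0 0 0 0;0 0 -15 0 0 0 0"}}

```text
time_s: 17.4
ee_pos: [0.4729, -0.1888, 0.1732]
tool_rot: [-0.255, 2.09, -2.095]
wrist_force: [-0.1, -0.6, -1.1]
opening: 0.0234
```

Call:
{"method": "step_arm", "body": {"rows": "0 0 -20 0 0 0 0;0 0 -20 0 0 0 0;0 0 -10 0 0 0 0;0 0 0 0 0 0 0;0 0 0 0 0 0 0"}}

```text
time_s: 17.9
ee_pos: [0.4733, -0.1889, 0.2277]
tool_rot: [-0.252, 2.087, -2.096]
wrist_force: [0.3, -0.2, -2.2]
opening: 0.0234
```

Run:
```python
from h import *
st(); go([.5265,.2675,.225]); save('wrist','w8.png'); find('wrist',['lid'])
```

```text
t 17.9 p [ 0.4733 -0.1889  0.2277] rot
 [[-0.9707  0.0031  0.2401]
 [-0.2401 -0.0037 -0.9707]
 [-0.0021 -1.      0.0043]] 
F [ 0.2697 -0.1603 -2.2103] op 0.023416153098721054 q [-0.4511  0.0063  1.4546 -0.002   1.6762  0.877 ]
shift mm [-161.177     1.2207 -430.292 ]
turn deg [-0.2459 -0.0003 -0.1216]
wrist lid 0.64 [ 0.478  -0.1893  0.0602]
```

View pics/w8.png

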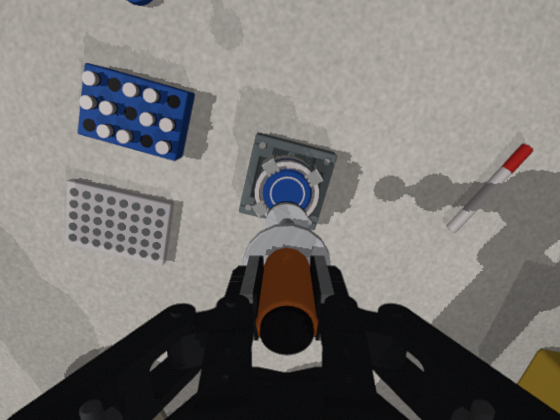

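The lid at (288,190) is seated inside the rim with the clips overlapping its edge, so it is home. I'm returning to the stand.

Call:
{"method": "step_arm", "body": {"rows": "0 -6 0 -16 -0.2 0 0;0 -13 -1 -34 0 0 0;0 -13 -1 -34 0 0 0;0 -13 -1 -34 0 0 0;0 -13 -1 -34 0 0 0"}}

```text
time_s: 18.5
ee_pos: [0.4916, -0.0257, 0.2254]
tool_rot: [-0.255, 2.104, -2.098]
wrist_force: [0.4, 0.2, -1.4]
opening: 0.0234
```

Call:
{"method": "step_arm", "body": {"rows": "0 -13 -1 -34 0 0 0;0 -13 -1 -34 0 0 0;0 -13 -1 -34 0 0 0;0 -13 0 -34 0 0 0;0 -13 0 -34 0 0 0"}}

```text
time_s: 19.0
ee_pos: [0.5136, 0.1622, 0.2233]
tool_rot: [-0.263, 2.107, -2.102]
wrist_force: [0.4, -1.0, -1.2]
opening: 0.0233
```

Call:
{"method": "step_arm", "body": {"rows": "0 -12 0 -32 0 0 0;0 -9 0 -24 0 0 0;0 -5 0 -15 0 0 0;0 0 0 0 0 0 0;0 0 0 0 0 0 0"}}

```text
time_s: 19.5
ee_pos: [0.5205, 0.2437, 0.2173]
tool_rot: [-0.278, 2.106, -2.104]
wrist_force: [-0.5, -0.4, -1.4]
opening: 0.0232
```

Run:
```python
from h import *
st(); go([.526,.2675,.225])
```

```text
t 19.5 p [0.5205 0.2437 0.2173] rot
 [[-0.9713 -0.0242  0.2366]
 [-0.2367 -0.0023 -0.9716]
 [ 0.024  -0.9997 -0.0035]] 
F [-0.4765 -0.4084 -1.3649] op 0.023191709024715547 q [0.3703 0.215  1.2506 0.0067 1.6993 1.703 ]
shift mm [-10.8115  -7.8688 -21.883 ]
turn deg [ 0.2014 -0.0024  1.3771]
```

Call:
{"method": "step_arm", "body": {"rows": "0 -6 -4 -11 0.2 0 1.4;0 -4 -2 -9 0 0 0;0 -1 0 -2 0 0 0;0 0 0 0 0 0 0;0 0 0 0 0 0 0"}}

```text
time_s: 20.0
ee_pos: [0.5272, 0.2668, 0.2243]
tool_rot: [-0.244, 2.095, -2.096]
wrist_force: [0.2, 0.8, -2.4]
opening: 0.0236
```

Run:
```python
from h import *
st(); go([.526,.2675,.225]);go([.5262,.2677,.19])
```

```text
t 20.0 p [0.5272 0.2668 0.2243] rot
 [[-0.9725  0.0034  0.2329]
 [-0.2329  0.0001 -0.9725]
 [-0.0033 -1.      0.0007]] 
F [ 0.21    0.8232 -2.4411] op 0.023560829394228395 q [ 0.4066  0.2384  1.2096 -0.0013  1.6904  1.7422]
shift mm [ 0.9918 -0.7535 -0.9568]
turn deg [-0.0414 -0.0001 -0.1875]
shift mm [ 0.8652 34.247  -1.1301]
turn deg [-0.0414 -0.0001 -0.1875]
```

Call:
{"method": "step_arm", "body": {"rows": "0 0.8 0 -1 0 0 -0.18;0 0 12 0 0 0 0;0 0 8 0 0 0 0;0 0 0 0 0 0 0;0 0 0 0 0 0 0"}}

```text
time_s: 20.5
ee_pos: [0.5258, 0.2666, 0.2015]
tool_rot: [-0.249, 2.097, -2.1]
wrist_force: [-0.1, -0.5, -1.4]
opening: 0.0231
```

Run:
```python
from h import *
st(); go([.526,.2675,.18]); a=save('scene','s9.png')
p=np.array(readout.read_state()['ee_pos'])
for dz in (.019-.0016-.027,-.0826): print((proj('scene',p+[0,0,dz])-[310,90])*5)
cv2.imwrite('pics/s9c.png',cv2.resize(a[90:205,310:400,::-1],None,fx=5,fy=5))
```

```text
t 20.5 p [0.5258 0.2666 0.2015] rot
 [[-0.9727 -0.0016  0.2319]
 [-0.2319 -0.0017 -0.9727]
 [ 0.002  -1.      0.0012]] 
F [-0.0688 -0.5438 -1.424 ] op 0.023104039850386726 q [ 0.4071  0.2462  1.2458 -0.0009  1.6518  1.7438]
shift mm [-0.407  21.4524 -0.8299]
turn deg [-0.0707  0.0001  0.1139]
[214.4172 200.4926]
[202.1571 327.1961]
```

View pics/s9c.png

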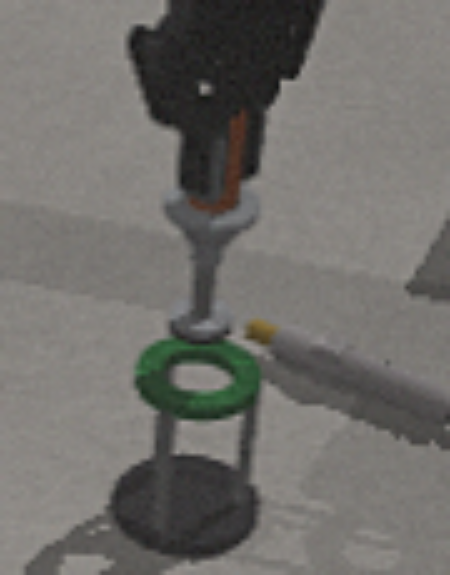

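The tool hangs upright with the foot at (200,325) directly above the ring hole (202,375). I'll lower it slowly.

Call:
{"method": "step_arm", "body": {"rows": "0 -0.4 0 -0.9 0 0 0.1;0 0 3 0 0 0 0;0 0 5 0 0 0 0;0 0 5 0 0 0 0;0 0 5 0 0 0 0"}}

```text
time_s: 21.05
ee_pos: [0.5266, 0.268, 0.1835]
tool_rot: [-0.244, 2.096, -2.097]
wrist_force: [-0.3, -0.4, -2.8]
opening: 0.0231
```

Call:
{"method": "step_arm", "body": {"rows": "0 0 5 0 0 0 0;0 0 6 0 0 0 0;0 0 6 0 0 0 0;0 0 6 0 0 0 0;0 0 5 0 0 0 0"}}

```text
time_s: 21.55
ee_pos: [0.5263, 0.2678, 0.1523]
tool_rot: [-0.245, 2.096, -2.098]
wrist_force: [-0.6, -0.2, -1.4]
opening: 0.023
```

Run:
```python
from h import *
st(); go([.5262,.2677,.13])
```

```text
t 21.55 p [0.5263 0.2678 0.1523] rot
 [[-0.9727  0.0014  0.2319]
 [-0.2319 -0.0007 -0.9727]
 [-0.0012 -1.      0.001 ]] 
F [-0.5783 -0.213  -1.425 ] op 0.02302802213276121 q [ 0.4087  0.2714  1.3146 -0.0012  1.5546  1.7455]
shift mm [ 0.1773 22.2528  0.0257]
turn deg [-0.0576 -0.     -0.0703]
```

Call:
{"method": "step_arm", "body": {"rows": "0 0 6 0 0 0 0;0 0 6 0 0 0 0;0 0 6 0 0 0 0;0 0 6 0 0 0 0;0 0 4 0 0 0 0"}}

```text
time_s: 22.05
ee_pos: [0.5262, 0.2677, 0.1214]
tool_rot: [-0.246, 2.096, -2.098]
wrist_force: [-0.3, 0.3, -1.9]
opening: 0.0233
```

Call:
{"method": "step_arm", "body": {"rows": "0 0 4 0 0 0 0;0 0 3 0 0 0 0;0 0 3 0 0 0 0;0 0 2 0 0 0 0;0 0 1 0 0 0 0"}}

```text
time_s: 22.55
ee_pos: [0.5263, 0.2677, 0.107]
tool_rot: [-0.246, 2.096, -2.098]
wrist_force: [0.3, -0.0, -1.4]
opening: 0.0234
```

Call:
{"method": "step_arm", "body": {"rows": "0 0 1 0 0 0 0;0 0 1 0 0 0 0;0 0 0.5 0 0 0 0;0 0 0.5 0 0 0 0;0 0 0 0 0 0 0"}}

```text
time_s: 23.05
ee_pos: [0.5266, 0.2679, 0.1067]
tool_rot: [-0.243, 2.096, -2.096]
wrist_force: [-1.7, -0.3, -0.4]
opening: 0.0239
```

Seated at the same height as the original grasp (0.1067). Now I'll release.

Call:
{"method": "step_arm", "body": {"rows": "0.35 0 0 0 0 0 0;0.5 0 0 0 0 0 0;0.7 0 0 0 0 0 0;1 0 0 0 0 0 0;1 0 0 0 0 0 0", "squeeze": 20}}

```text
time_s: 23.55
ee_pos: [0.5272, 0.2681, 0.1062]
tool_rot: [-0.242, 2.095, -2.095]
wrist_force: [0.3, 0.7, -0.2]
opening: 0.0835
```

Call:
{"method": "step_arm", "body": {"rows": "1 0 0 0 0 0 0;1 0 0 0 0 0 0;1 0 -5 0 0 0 0;1 0 -10 0 0 0 0;1 0 -15 0 0 0 0"}}

```text
time_s: 24.05
ee_pos: [0.5261, 0.2676, 0.1359]
tool_rot: [-0.246, 2.096, -2.098]
wrist_force: [0.6, -0.3, -0.2]
opening: 0.0853
```

Call:
{"method": "step_arm", "body": {"rows": "1 0 -20 0 0 0 0;1 0 -25 0 0 0 0;1 0 -20 0 0 0 0;1 0 -10 0 0 0 0;1 0 0 0 0 0 0"}}

```text
time_s: 24.55
ee_pos: [0.5272, 0.2682, 0.2231]
tool_rot: [-0.236, 2.095, -2.091]
wrist_force: [0.4, -0.4, -0.3]
opening: 0.0859
```

Run:
```python
from h import *
st(); a=save('scene','s10.png'); b=save('wrist','w10.png')
print(proj('wrist',[.5262,.2677,.149]))
c=cv2.resize(a[130:280,150:400],(500,300)); c2=cv2.resize(b[100:300,180:400],(330,300))
cv2.imwrite('pics/f.png',np.hstack([c,c2[:,:300]])[:,:,::-1])
save('top','t10.png'); find('top',['closed_can','tip_box','jar','cap'])
```

```text
t 24.55 p [0.5272 0.2682 0.2231] rot
 [[-0.9727  0.0096  0.232 ]
 [-0.232   0.0028 -0.9727]
 [-0.01   -0.9999 -0.0005]] 
F [ 0.4409 -0.3951 -0.2758] op 0.08592732844332068 q [ 0.4088  0.235   1.216  -0.0012  1.6806  1.7454]
[287.2214 224.4051]
top closed_can 0.63 [0.7373 0.1877 0.0513]
top tip_box 0.9 [ 0.7597 -0.0148  0.0543]
top jar 0.81 [ 0.7417 -0.2246  0.0784]
top cap 0.72 [ 0.4756 -0.1787  0.0648]
top cap 0.66 [0.6367 0.0052 0.0141]
```

View pics/f.png

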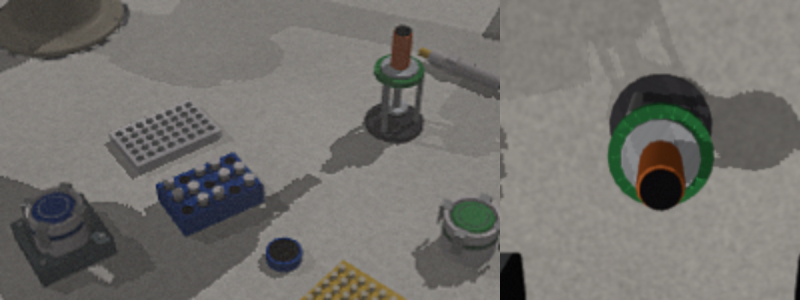

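The tool hangs upright, centred in the ring. The lid is home and level, and the other items have not moved. Handing in.

```bash
python3 -c "
from bench import env; print(env.finish_job())"
```

```text
the job is handed in; nothing more can be done
None
```

The lid is pressed home in the canister and the press tool is back hanging upright in its ring stand. I handed the job in at about 25 s of the 58 s allowed; no verdict was reported.

- **Pressing:** I lowered the foot slowly onto the lid. The force rose to about 11.5 N, then the tool dropped 3.6 mm as the lid snapped in. The highest force I read was about 14 N, just after the snap and under the 22 N limit. Force was read only at the end of each 0.5 s move, so a short spike in between would not have shown. I then held the lid down for about 1 s.
- **Lid:** after I lifted off, the pictures showed it seated level inside the rim, with the clips over its edge.
- **Tool:** it seated in the stand at the same height as when I first gripped it (0.1067 m). It looked upright and centred in the ring.
- **Bystanders:** the last detections were all within about 5 mm of the starting ones. One higher-scored "cap" detection was at the lid's position, so I took it as the blue lid being mistaken for the cap.
- **Disagreements:** the first wrist-camera fix of the handle was about 4 mm off in y because the wrist was slightly tilted, so I measured again before gripping. During pressing the tool leaned by up to about 0.02 rad, with side forces of 2–5 N, well under the 0.15 rad allowed.

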